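# Replace the rejected bracket in the kit

### The arm

A 7-joint arm with a two-finger parallel gripper is mounted at the origin on the work surface. World frame = base frame: x ahead of the robot, y to its left, z up, the work surface at z = 0. Lengths are in m, angles in degrees, forces in N, time in s.
With the tool pointing down it reaches from about 0.425 to 0.875 m from the base axis. Payload 4.7 kg.
Tool frame: the origin (TCP) lies midway between the tips of the shut fingers; the grasp point (between the pads) lies 19 mm behind it; z points along the fingers, y is the line along which they close (so a half turn about z gives the same grasp; the last joint's range is limited). The gripper opens to 87 mm and grips with 3 to 60 N. Pads are 19 mm wide; open, the fingers measure 117 mm over their backs; the gripper's body (75 mm by 190 mm) begins 51 mm behind the grasp point.
Start: joints at [-75.166, 18.392, -4.016, 83.108, 1.295, 78.541, -3.26], TCP at [0.158, 0.631, 0.184] pointing down, gripper open.
Joint ranges: [-163.93, 163.93], [-17.29, 119.83], [-79.2, 71.16], [3.27, 140.29], [-89.18, 269.18], [5.43, 117.66], [-154.24, 154.24]. Speed limits (degrees/s): [147.25, 147.25, 180, 180, 180, 180, 180].

### API

Orientations are given as [roll, pitch, yaw] about the fixed x, y, z axes, in that order (R = Rz(yaw) Ry(pitch) Rx(roll)).
In Python, from cell import env, viewer, boxes_of, masks_of gives the robot as it stands. The module is installed in compiled form; this text tells all that it offers.
- The arm moves only by the tool apply_moves, never from a script. Its argument "moves" is a list of rows, each a list of 7 numbers: the shift along the tool's x, y, z scaled (see below), then the turn, a rotation vector about the tool's x, y, z scaled (see below), then the opening, from 0 (shut) to 1 (fully open). A call has 1 to 20 rows; each row is the pose to reach, as a shift and turn from the pose commanded when the call began, along the tool's axes at that moment; what a row does not reach only later rows make up. The controller multiplies each number of a shift by 0.2 m and each number of a turn by 1.5 rad. A row lasts 1/10 s, in which the tool goes at most 50 mm and 8.59 degrees, less where a joint would pass 70% of its speed; a pose out of reach is approached as far as the arm can. A call with a number of a shift or a turn outside -1 to 1 is refused whole. A call with a gripper value outside its range is refused whole. The fingers move at their own pace and stop on an object; "grip_force" is the grip in N (left out, the last holds). Time passes only in rows, so rows that repeat a pose let the fingers close. It gives the time, the measured TCP pose, the force, the opening and the grip force at its end, in the units of the state.
- env.get_obs(): the state, without advancing time (a new reading comes with each control period).
- viewer.read_camera(name): name is "side" or "top" or "wrist"; returns the picture (480x640x3 uint8, red, green, blue); there is no depth.
- viewer.get_calibration(name): a dict with "fov_y" (degrees; the focal length in pixels is half the picture's height over the tangent of half this angle, whatever the lens; pixels are square), "cx", "cy" (the principal point, pixels), "position" and "orientation" of the camera in the world. Camera axes: x right, y up, looking along -z (the intrinsics and any distortion apply to the point x, -y, -z); pixel columns grow to the right and rows downward; lengths in m; the calibration is good to about 2 mm. A picture is of the moment at which its call begins: read the wrist's pose just before it. get_calibration takes no time and is no camera call; for the wrist camera it gives the pose at the moment of the call.
- env.sign_off(): hands the job in; it is judged then, once.
Trained networks look in the newest picture that a camera, given by its name, has taken for a name from the list of things; names that differ only in an ending like _2 or _b are one class to them, and where a whole thing is asked for, a point or a joint stands for the part that bears it (a point fixed in the world has none). Each returns a list of dicts, best first, with "conf" (0 to 1); they miss things now and then, are a little off and sometimes report something else, mostly with a low value. They report only what shows in the picture. A call takes as long as a camera call. They do not tell look-alikes from the thing itself.
- boxes_of(camera, target): "location" ([column, row] in pixels, amid what is visible of it).
- masks_of(camera, target): "pixels" (480x640 bool, what is visible of it) and "location" ([column, row] in pixels, amid what is visible of it).
The state is a dict: "time_s": time; "qpos": joint angles; "joint_velocities": joint speeds; "effort": joint torques, N m; "tool_pos": TCP position; "tool_rot": TCP orientation; "force": force on the tool from outside, world axes, zero at the start; "wrist_torque": the same for the moment, N m; "grip_width": finger opening in m; "grasp_force": force on a finger pad.
Only numpy, scipy, OpenCV 4.12 (cv2) and the standard library are available. Lean on these libraries where they do the work, as an engineer would, in place of code of your own. Each camera call takes 0.05 s, during which the arm holds its last target. There are 200 camera calls.

### The job

The blue kit tray should hold one bracket of each of the three kinds, but one was rejected and lies in the red scrap tray, and a copper backing block has been parked in its empty compartment. First stand the copper block on the black rubber mat, then take a good bracket of the rejected kind from the sloped rack and set it base down, flat and in line with the compartment, in the emptied place. Set things down without dropping them, and leave the scrap, the other brackets, the can, the cup and the hammer as they are.

Things in the scene. Friction and masses are not known exactly. Their poses are not given: they have to be found in the camera images.
- rack: dark steel rack, fixed, 250 mm wide along local y; origin on the table under its middle, local x away from the robot. Its surface rises to +x at 35 degrees from level; middle 75 mm above the table over the origin. 3 bays at local y -80, 0, +80 mm, parted by 6 mm high ribs; the brackets rest against a ledge 14 mm high along the lower edge.
- lamp_bar (a point): middle of the rack's fixed lamp bar, which runs along the rack's y above the brackets, 26 mm deep (x), 278 mm long, 24 mm high, on two 14 mm square posts at rack local (5, +-132) mm. It blocks a vertical tool: reach in square to the slope, in front of and under the bar.
- kit: shallow blue kit tray, fixed, 112 (local x) x 220 (local y) x 16 mm high, walls 4 mm, floor 4 mm thick; 2 dividers make 3 compartments, each 104 x 68 mm inside, centred at local y = -72, 0, +72 mm. Origin: centre of its underside.
- scrap: red scrap tray, fixed, 140 x 110 x 20 mm high, floor 4 mm thick, beside the kit tray; one rejected bracket lies in it. Origin: centre of its underside.
- mat: black rubber mat, fixed, 100 (local x) x 140 (local y) x 3 mm thick. Origin: centre of its underside.
- block: copper backing block 60 x 30 x 14 mm with a black upright handle on top, 50 mm long (local x), 16 mm thick (local y), its top 44 mm above the underside. It stands in the kit tray's otherwise empty compartment. Origin: centre of its underside, z up.
- new_channel: good bracket on the sloped rack, in any of the three bays, standing on its base square to the slope: silver U-channel bracket, open side up: floor 4 mm thick with a 4 mm thick wall up each long side over the full height (36 mm over the walls); 90 long (local x, up the slope) x 36 wide (local y) x 40 mm high (local z, square to the slope). Origin: centre of its underside.
- new_tube: good bracket on the sloped rack, in any of the three bays, standing on its base square to the slope: green rectangular hollow section, closed on top, open at its two ends: outside 36 mm wide; 90 long (local x, up the slope) x 36 wide (local y) x 40 mm high (local z, square to the slope). Origin: centre of its underside.
- new_tee: good bracket on the sloped rack, in any of the three bays, standing on its base square to the slope: brass-coloured tee: foot plate 36 mm wide and 6 mm thick, with one upright web 10 mm thick along its middle up to the full height; 90 long (local x, up the slope) x 36 wide (local y) x 40 mm high (local z, square to the slope). Origin: centre of its underside.
- old_channel: bracket of the same kind and size as new_channel, lying base down either in a compartment of the kit tray (good) or in the red scrap tray (rejected). 90 (local x) x 36 (local y) x 40 mm. Origin: centre of its underside.
- old_tube: bracket of the same kind and size as new_tube, lying base down either in a compartment of the kit tray (good) or in the red scrap tray (rejected). 90 (local x) x 36 (local y) x 40 mm. Origin: centre of its underside.
- old_tee: bracket of the same kind and size as new_tee, lying base down either in a compartment of the kit tray (good) or in the red scrap tray (rejected). 90 (local x) x 36 (local y) x 40 mm. Origin: centre of its underside.
- can: upright can, blue label, 60 mm diameter, 110 mm high; bystander. Origin: centre of its underside.
- cup: red plastic cup, 72 mm across the rim, 90 mm high; bystander. Origin: centre of its underside.
- hammer: hammer lying on the table beyond the rack, about 300 mm long; bystander. Origin: underside, local x along the handle.
Things that resemble listed ones, but are neither listed nor needed, are in the scene too. There is more than one size of the block; the job needs the smallest. There is more than one size of the kit; the job needs the largest.

How it is judged:
By the outcome, as a careful person would: the job done as asked, in the order asked, and still so for the second after the job is handed in, with the robot touching nothing.
It also fails if it takes over 59 s, if anything falls off the work surface, if the arm or the gripper's body presses on something with over 40 N, if the wrist force passes 120 N, or if a joint passes its speed limit or range.

## Working session

There is one attempt and no reset: what is moved stays moved. The work goes in short steps, Python scripts to look and compute and a tool call to move; the robot and the scene stay as the last step left them, time stands still between calls to the robot, and variables do not carry over. Pictures are saved under pics/ and viewed, at most 12 in all, crops included, and the job is handed in when it is done.

Besides the shell and the picture viewer there is one more tool, called after "Call:" as name(argument=value, ...) on one line, values as JSON. apply_moves: Moves the arm, as the interface text tells. Shifts and turns lie within -1 to 1; 1 stands for 0.2 m of shift or 1.5 rad of turn. Its arguments: {"type":"object","properties":{"moves":{"type":"array","items":{"type":"array","items":{"type":"number","minimum":-1,"maximum":1}}},"grip_force":{"type":"number"}},"required":["moves"]}

```bash
mkdir -p pics; python3 - <<'E'
from cell import env,viewer,boxes_of,masks_of
import cv2
for c in ["side","top"]:
    im=viewer.read_camera(c); cv2.imwrite(f"pics/{c}0.png",im[:,:,::-1]); print(c,viewer.get_calibration(c))
    for t in "rack lamp_bar kit scrap mat block new_channel new_tube new_tee old_channel old_tube old_tee can cup hammer".split():
        print(t,[(round(d['conf'],2),[round(float(v)) for v in d['location']]) for d in boxes_of(c,t)[:5]])
o=env.get_obs();print(o)
E
```

```text
side {'fov_y': 46.09974088711097, 'cx': 317.7616510722269, 'cy': 246.437161298662, 'position': array([-0.19392117, -0.90079645,  0.89284331]), 'orientation': array([ 55.19843775,   0.74102484, -38.92650284])}
rack [(0.67, [317, 204])]
lamp_bar [(0.81, [319, 207])]
kit [(0.92, [470, 352]), (0.86, [165, 271]), (0.58, [350, 335])]
scrap [(0.91, [394, 418])]
mat []
block [(0.92, [286, 280]), (0.9, [348, 323]), (0.72, [294, 368])]
new_channel [(0.57, [390, 233]), (0.56, [330, 225])]
new_tube [(0.63, [304, 214])]
new_tee [(0.67, [283, 209])]
old_channel [(0.63, [394, 400])]
old_tube [(0.75, [336, 303])]
old_tee [(0.63, [360, 345]), (0.57, [391, 400])]
can []
cup [(0.62, [192, 212])]
hammer [(0.93, [389, 235])]
top {'fov_y': 53.46072197862859, 'cx': 317.63886666096323, 'cy': 240.06870699120873, 'position': array([ 0.3211851 , -0.04531189,  1.20235711]), 'orientation': array([ 10.53807518,   0.410495  , -90.60158245])}
rack [(0.85, [227, 208]), (0.28, [272, 151])]
lamp_bar [(0.55, [232, 209])]
kit [(0.89, [188, 375]), (0.7, [377, 274]), (0.67, [465, 212]), (0.43, [232, 209])]
scrap [(0.88, [
[... 411 characters left out ...]
s': 1.6, 'qpos': array([-75.16748948,  18.39171468,  -4.01602804,  83.10597973,
         1.29301248,  78.54186969,  -3.26072857]), 'joint_velocities': array([-0.03156258,  0.0498402 , -0.17758299, -0.00741955,  0.00980141,
        0.02039733, -0.08715899]), 'effort': array([-2.45510009e-04, -4.91093338e+01, -4.03038478e-01, -3.12761128e+01,
       -6.35427050e-02,  3.36219161e-02,  2.00423153e-05]), 'tool_pos': array([0.15754541, 0.63064963, 0.18450266]), 'tool_rot': array([1.79994543e+02, 7.83723999e-04, 1.65975059e+02]), 'force': array([0.38991659, 0.4669781 , 0.0749498 ]), 'wrist_torque': array([ 0.02169413, -0.01539866, -0.00388384]), 'grasp_force': 0.0, 'grip_width': 0.0869862675643747}
```

View images.

View pics/top0.png

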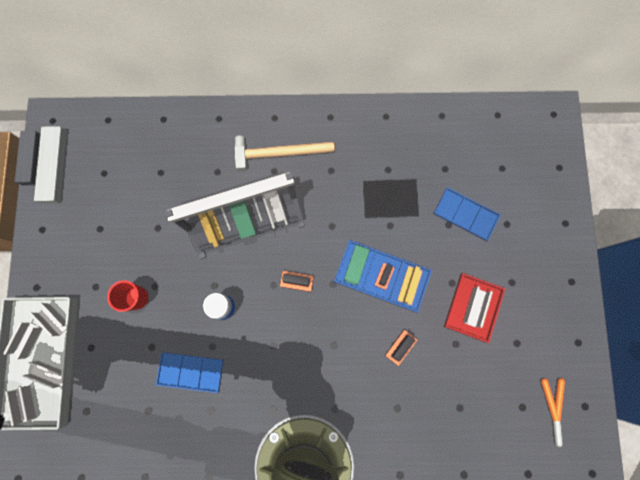

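View pics/side0.png

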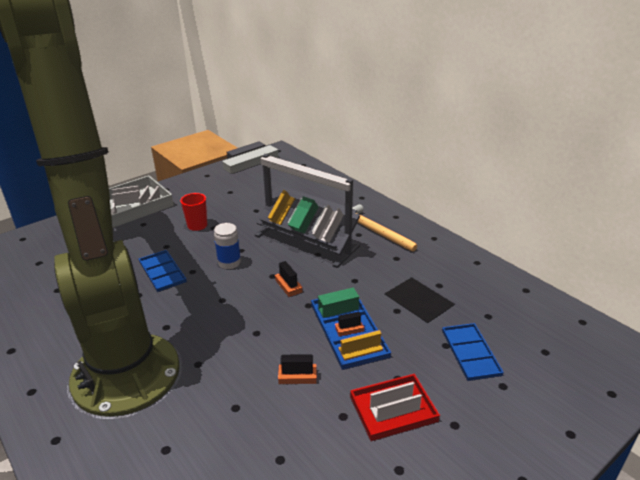

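The top view shows the following:
- The large kit tray is at (383,275). It holds a green tube, a small copper block at (385,276) and a brass tee at (410,285).
- The scrap tray at (477,308) holds a channel, so the silver channel is needed. It is in the right rack bay at about (275,208).
- Look-alike blocks are at (296,281) and (402,347), and look-alike kits are at (466,214) and (190,373).

Next I measure these.

```bash
cat > h.py <<'E'
import numpy as np, cv2
from scipy.spatial.transform import Rotation as Ro
from cell import env,viewer,boxes_of,masks_of
def cam(c):
    k=viewer.get_calibration(c); k['f']=240/np.tan(np.radians(k['fov_y']/2)); k['R']=Ro.from_euler('xyz',k['orientation'],degrees=True).as_matrix(); return k
def rays(k,px):
    px=np.atleast_2d(px).astype(float); d=np.c_[(px[:,0]-k['cx'])/k['f'],-(px[:,1]-k['cy'])/k['f'],-np.ones(len(px))]
    return d@k['R'].T
def plane(k,px,z):
    d=rays(k,px); return k['position']+d*((z-k['position'][2])/d[:,2])[:,None]
def proj(k,P):
    p=(np.atleast_2d(P)-k['position'])@k['R']; return np.c_[k['cx']-k['f']*p[:,0]/p[:,2],k['cy']+k['f']*p[:,1]/p[:,2]]
def tri(obs):
    A=0;b=0
    for k,px in obs:
        d=rays(k,px)[0];d/=np.linalg.norm(d);M=np.eye(3)-np.outer(d,d);A=A+M;b=b+M@k['position']
    return np.linalg.solve(A,b)
def rect(k,mask,z):
    "min-area rectangle of a mask on plane z: centre, sides, yaw of the long side in (-90,90]"
    n,l,s,_=cv2.connectedComponentsWithStats(mask.astype(np.uint8)); m=l==1+s[1:,4].argmax()
    c=max(cv2.findContours(m.astype(np.uint8),0,1)[0],key=len)[:,0]
    P=plane(k,c,z)[:,:2].astype(np.float32); B=cv2.boxPoints(cv2.minAreaRect(P*1000))/1000
    e=[B[1]-B[0],B[2]-B[1]]; e.sort(key=np.linalg.norm)
    y=np.degrees(np.arctan2(e[1][1],e[1][0])); y=(y+90)%180-90
    return B.mean(0).round(4),[round(float(np.linalg.norm(v)),4) for v in e],round(float(y),2)
def toolR(yaw,tilt=0):
    "fingers down, leaned so that the tip points along yaw+180 by tilt"
    return Ro.from_euler('z',yaw,degrees=True)*Ro.from_euler('x',180,degrees=True)*Ro.from_euler('y',-tilt,degrees=True)
def go(pos,R):
    o=env.get_obs(); R0=Ro.from_euler('xyz',o['tool_rot'],degrees=True)
    s=R0.inv().apply(np.array(pos)-o['tool_pos'])/.2; t=(R0.inv()*R).as_rotvec()/1.5
    print('shift',s.round(3),'turn',t.round(3),'rows>=',round(max(np.linalg.norm(s)*4,np.linalg.norm(t)*1.5/.15),1))
E
python3 - <<'E'
from h import *
print(toolR(195,35).as_matrix().round(2))
k=cam('top');ks=cam('side')
im=viewer.read_camera('top')
ms=masks_of('top','kit'); ms=[m for m in ms if abs(m['location'][0]-380)<20 and abs(m['location'][1]-274)<20]
if ms: print('kitmask',rect(k,ms[0]['pixels'],.016))
hsv=cv2.cvtColor(im,cv2.COLOR_RGB2HSV)
b=cv2.inRange(hsv,(100,100,60),(125,255,255)); R=np.zeros_like(b); R[225:325,325:440]=1
print('kitblue',rect(k,cv2.morphologyEx(b*R,cv2.MORPH_CLOSE,np.ones((9,9)))>0,.016))
d=(im.max(2)<45).astype(np.uint8); R[:]=0;R[165:230,350:430]=1
print('mat',rect(k,d*R>0,.003))
for c,kk in (('top',k),):
    w=(hsv[:,:,2]>170)&(hsv[:,:,1]<40);R[:]=0;R[165:225,160:300]=1;print('bar',rect(kk,(w*R)>0,.22))
m=[m for m in masks_of('top','block') if abs(m['location'][0]-384)<8 and abs(m['location'][1]-277)<8]
if m: print('block', rect(k,m[0]['pixels'],.03), m[0]['location'])
for a,bb in (((172,214),(263,160)),((292,181),(350,185))): print(tri([(k,a),(ks,bb)]).round(3))
o=cv2.resize(im[160:320,160:440],None,fx=2.8,fy=2.8,interpolation=2)[:,:,::-1]; cv2.imwrite('pics/crop1.png',o)
E
```

```text
[[-0.79 -0.26  0.55]
 [-0.21  0.97  0.15]
 [-0.57  0.   -0.82]]
kitmask (array([ 0.4503, -0.1999], dtype=float32), [0.1171, 0.2228], 67.92)
kitblue (array([ 0.4501, -0.2004], dtype=float32), [0.114, 0.2201], 68.79)Traceback (most recent call last):
  File "<stdin>", line 11, in <module>
  File "h.py", line 20, in rect
    n,l,s,_=cv2.connectedComponentsWithStats(mask.astype(np.uint8)); m=l==1+s[1:,4].argmax()
                                                                            ~~~~~~~~~~~~~~^^
ValueError: attempt to get argmax of an empty sequence
```

```bash
python3 - <<'E'
from h import *
k=cam('top');ks=cam('side')
im=viewer.read_camera('top')
hsv=cv2.cvtColor(im,cv2.COLOR_RGB2HSV)
print(im[198,390],im[190,350])
R=np.zeros(im.shape[:2],np.uint8)
d=(im.max(2)<int(im[198,390].max()+im[190,350].max())//2).astype(np.uint8); R[165:230,350:430]=1
print('mat',rect(k,cv2.morphologyEx(d*R,cv2.MORPH_OPEN,np.ones((5,5)))>0,.003))
w=(hsv[:,:,2]>170)&(hsv[:,:,1]<40);R[:]=0;R[165:225,160:300]=1
if (w*R).any(): print('bar',rect(k,cv2.morphologyEx((w*R).astype(np.uint8),cv2.MORPH_CLOSE,np.ones((3,3)))>0,.22))
m=[m for m in masks_of('top','block') if abs(m['location'][0]-384)<8 and abs(m['location'][1]-277)<8]
if m: print('block', rect(k,m[0]['pixels'],.03), m[0]['location'])
for a,bb in (((172,214),(263,160)),((292,181),(350,185))): print(tri([(k,a),(ks,bb)]).round(3))
o=cv2.resize(im[160:320,160:440],None,fx=2.8,fy=2.8,interpolation=2)[:,:,::-1]; cv2.imwrite('pics/crop1.png',o)
go([.45,-.2,.25],toolR(160))
E
```

```text
[66 62 64] [114 115 120]
mat (array([ 0.6537, -0.2291], dtype=float32), [0.0994, 0.1408], -88.74)
bar (array([0.6025, 0.1466], dtype=float32), [0.0263, 0.2782], -72.85)
block (array([ 0.447 , -0.2029], dtype=float32), [0.0323, 0.0622], -23.72) [381.0, 277.4]
[0.56  0.272 0.217]
[0.634 0.013 0.221]
shift [-2.425 -3.675 -0.328] turn [0.   0.   0.07] rows>= 17.7
```

View pics/crop1.png

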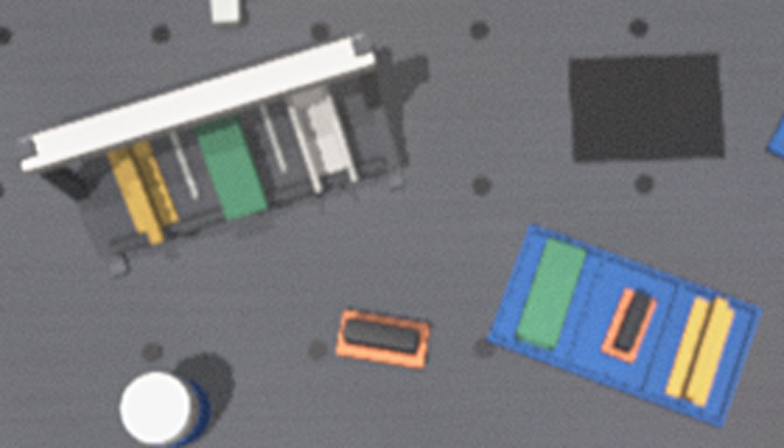

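The close crop shows the small block in the middle compartment at crop (630,325), with the tee and tube on either side. The channel is in the right bay at crop (322,140). I'm setting out now.

Call:
apply_moves(moves=[[-0.85, -0.46, -0.33, 0, 0, 0, 0.5], [-0.85, -0.46, -0.33, 0, 0, 0, 0.5], [-0.85, -0.46, -0.33, 0, 0, 0, 0.5], [-0.85, -0.46, -0.33, 0, 0, 0, 0.5], [-0.85, -0.46, -0.33, 0, 0, 0, 0.5]])

```text
time_s: 2.3
tool_pos: [0.3084, 0.4957, 0.2538]
tool_rot: [179.8, 0.3, 165.3]
force: [1.4, 0.7, -0.6]
grip_width: 0.0549
grasp_force: 0.0
```

Call:
apply_moves(moves=[[-0.84, -0.67, 0, 0, 0, 0, 0.5], [-0.84, -0.67, 0, 0, 0, 0, 0.5], [-0.84, -0.67, 0, 0, 0, 0, 0.5], [-0.84, -0.67, 0, 0, 0, 0, 0.5], [-0.84, -0.67, 0, 0, 0, 0, 0.5]])

```text
time_s: 2.8
tool_pos: [0.4348, 0.3236, 0.2509]
tool_rot: [-179.9, 0.2, 165.5]
force: [-0.2, -0.5, 0.1]
grip_width: 0.0432
grasp_force: 0.0
```

Call:
apply_moves(moves=[[-0.35, -0.79, 0, 0, 0, 0, 0.5], [-0.35, -0.79, 0, 0, 0, 0, 0.5], [-0.35, -0.79, 0, 0, 0, 0, 0.5], [-0.35, -0.79, 0, 0, 0, 0, 0.5]])

```text
time_s: 3.2
tool_pos: [0.4612, 0.1546, 0.2509]
tool_rot: [-180.0, 0.1, 165.7]
force: [-0.8, 0.9, 0.3]
grip_width: 0.0438
grasp_force: 0.0
```

Call:
apply_moves(moves=[[-0.17, -0.89, 0, 0, 0, 0, 0.44], [-0.17, -0.89, 0, 0, 0, 0, 0.44], [-0.17, -0.89, 0, 0, 0, 0, 0.44], [-0.17, -0.89, 0, 0, 0, 0, 0.44]])

```text
time_s: 3.6
tool_pos: [0.4498, -0.0251, 0.2508]
tool_rot: [180.0, 0.1, 165.8]
force: [0.8, 0.5, 0.5]
grip_width: 0.0386
grasp_force: 0.0
```

Call:
apply_moves(moves=[[-0.2, -0.89, 0.3, 0, 0, 0.11, 0.44], [-0.2, -0.89, 0.3, 0, 0, 0.11, 0.44], [-0.2, -0.89, 0.3, 0, 0, 0.11, 0.44], [-0.2, -0.89, 0.3, 0, 0, 0.11, 0.44], [-0.2, -0.89, 0.3, 0, 0, 0.11, 0.44], [-0.2, -0.89, 0.3, 0, 0, 0.11, 0.44]])

```text
time_s: 4.2
tool_pos: [0.4458, -0.204, 0.1902]
tool_rot: [180.0, -0.0, 156.4]
force: [0.3, 0.4, 0.6]
grip_width: 0.0378
grasp_force: 0.0
```

```bash
python3 - <<'E'
from h import *
k=cam('wrist'); im=viewer.read_camera('wrist'); cv2.imwrite('pics/w1.png',im[:,:,::-1])
o=env.get_obs(); print(o['tool_pos'],o['tool_rot'],k['position'],k['orientation'],k['f'])
for m in masks_of('wrist','block')[:3]: print('block',m['conf'],m['location'],rect(k,m['pixels'],.018),rect(k,m['pixels'],.048))
for m in masks_of('wrist','kit')[:3]: print('kit',m['conf'],m['location'],rect(k,m['pixels'],.016))
print('tip proj',proj(k,[[.447,-.203,.048]]))
E
```

```text
[ 0.44637533 -0.20286047  0.19052166] [ 1.79963654e+02 -8.06054671e-03  1.56577297e+02] [ 0.38361003 -0.17549815  0.39097649] [-1.47279963e+01 -1.60568532e-03  6.63530510e+01] 340.1877286440085
block 0.83 [321.0, 221.5] (array([ 0.4496, -0.2043], dtype=float32), [0.0292, 0.0636], -23.08) (array([ 0.4443, -0.202 ], dtype=float32), [0.0268, 0.0585], -23.08)
block 0.79 [517.2, 123.0] (array([0.4412, 0.0221], dtype=float32), [0.04, 0.106], 79.74) (array([0.4365, 0.0062], dtype=float32), [0.0368, 0.0975], 79.74)
block 0.77 [220.2, 71.0] (array([ 0.2738, -0.2377], dtype=float32), [0.0482, 0.0806], -39.07) (array([ 0.2826, -0.2327], dtype=float32), [0.0444, 0.0741], -39.07)
kit 0.96 [307.8, 211.3] (array([ 0.4503, -0.1998], dtype=float32), [0.1147, 0.2223], 68.83)
tip proj [[323.02472837 220.31165731]]
```

View pics/w1.png

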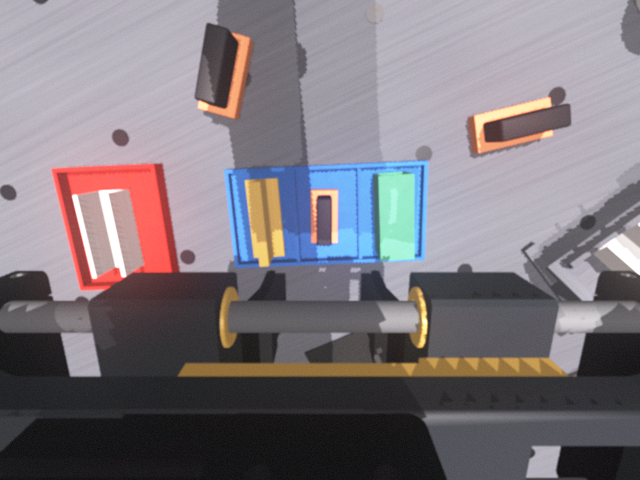

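Call:
apply_moves(moves=[[-0.01, 0, 0.25, 0, 0, 0, 0.44], [-0.01, 0, 0.5, 0, 0, 0, 0.44], [-0.01, 0, 0.7, 0, 0, 0, 0.44], [-0.01, 0, 0.8, 0, 0, 0, 0.44], [-0.01, 0, 0.84, 0, 0, 0, 0.44], [-0.01, 0, 0.84, 0, 0, 0, 0.44], [-0.01, 0, 0.84, 0, 0, 0, 0], [-0.01, 0, 0.84, 0, 0, 0, 0], [-0.01, 0, 0.84, 0, 0, 0, 0], [-0.01, 0, 0.84, 0, 0, 0, 0], [-0.01, 0, 0.84, 0, 0, 0, 0]], grip_force=30)

```text
time_s: 5.45
tool_pos: [0.448, -0.2049, 0.0229]
tool_rot: [180.0, 0.0, 156.5]
force: [0.4, -0.8, -0.8]
grip_width: 0.0068
grasp_force: 0.0
```

```bash
python3 - <<'E'
from h import *
a=viewer.read_camera('wrist'); s=viewer.read_camera('side')
c=cv2.resize(s[240:420,260:460],None,fx=2.2,fy=2.2); w=cv2.resize(a,(528,396))
cv2.imwrite('pics/g1.png',cv2.resize(np.hstack([w,c]),(800,326))[:,:,::-1]); print(env.get_obs()['grip_width'],env.get_obs()['grasp_force'])
E
```

```text
0.002447511234103873 0.0
```

View pics/g1.png

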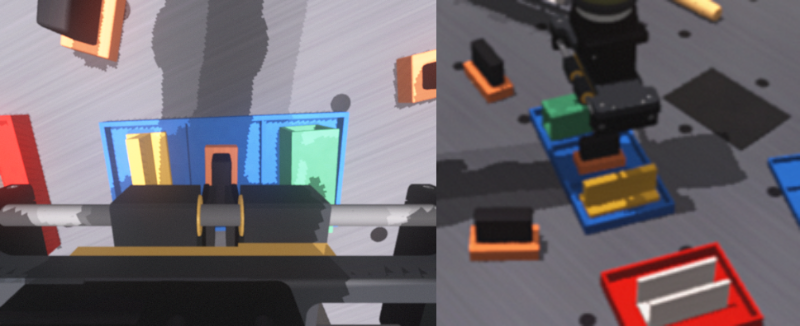

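```bash
python3 - <<'E'
from h import *
o=env.get_obs();R=Ro.from_euler('xyz',o['tool_rot'],degrees=True)
a=viewer.read_camera('wrist'); s=viewer.read_camera('side'); t=viewer.read_camera('top'); 
a=a.copy();s=s.copy()
yb=np.radians(-23.2);ux=np.array([np.cos(yb),np.sin(yb),0]);uy=np.array([-ux[1],ux[0],0]);c0=np.array([.448,-.2035,.004])
H=[c0+i*.025*ux+j*.008*uy+[0,0,z] for i in(-1,1) for j in (-1,1) for z in (.014,.044)]
for n,im in (('wrist',a),('side',s)):
    k=cam(n)
    for p in proj(k,H): cv2.circle(im,tuple(int(v) for v in p.round()),1,(255,0,255),-1)
    for p in proj(k,[o['tool_pos'],o['tool_pos']+[0,0,.019],o['tool_pos']+[0,0,.07]]): cv2.circle(im,tuple(int(v) for v in p.round()),2,(0,255,0),-1)
    print(n,proj(k,[o['tool_pos']]))
w=cv2.resize(a[150:350,220:420],(400,400),interpolation=2);c=cv2.resize(s[270:370,300:400],(400,400),interpolation=2)
cv2.imwrite('pics/g2.png',np.hstack([w,c])[:,:,::-1]); print(o['tool_pos'],o['grip_width'])
E
```

```text
wrist [[321.01231793 264.77076054]]
side [[350.24871577 323.93826083]]
[ 0.44782323 -0.20490687  0.022604  ] 0.002447511234103873
```

View pics/g2.png

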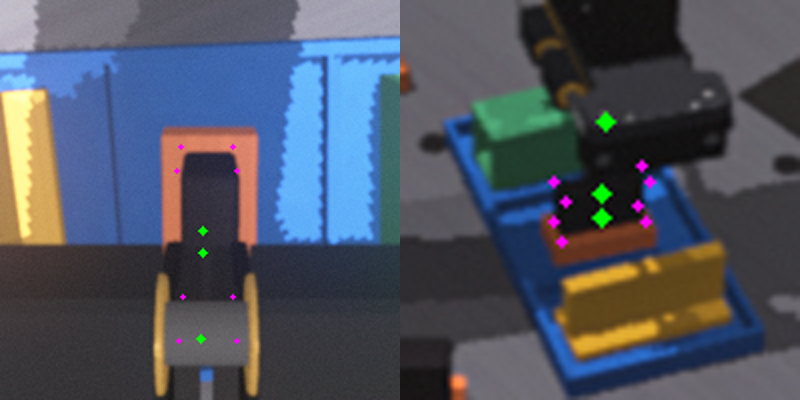

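The wrist crop shows fingers on both sides of the handle at crop (210,260), yet the width reads 2 mm. I'll do a small lift test to settle it.

Call:
apply_moves(moves=[[0, 0, -0.05, 0, 0, 0, 0], [0, 0, -0.1, 0, 0, 0, 0], [0, 0, -0.15, 0, 0, 0, 0], [0, 0, -0.15, 0, 0, 0, 0]], grip_force=30)

```text
time_s: 6.1
tool_pos: [0.4493, -0.2054, 0.0545]
tool_rot: [179.9, 0.2, 156.5]
force: [-1.2, 0.2, -0.3]
grip_width: 0.0002
grasp_force: 0.0
```

```bash
python3 - <<'E'
from h import *
s=viewer.read_camera('side'); a=viewer.read_camera('wrist'); o=env.get_obs(); print(o['tool_pos'],o['force'],o['grip_width'],o['grasp_force'])
for n in('side','wrist'):
    print(n,[(round(m['conf'],2),m['location'],int(m['pixels'].sum())) for m in masks_of(n,'block')])
c=cv2.resize(s[240:370,300:430],(390,390),interpolation=2); w=cv2.resize(a[150:350,220:420],(390,390),interpolation=2)
cv2.imwrite('pics/g3.png',np.hstack([w,c])[:,:,::-1])
E
```

```text
[ 0.4481592  -0.20481926  0.05297007] [-0.42810755 -0.26391661 -0.35769515] 0.0005558103974647563 0.0
side [(0.88, [286.4, 281.7], 547), (0.87, [348.7, 322.7], 519), (0.67, [295.1, 370.7], 1045)]
wrist [(0.77, [595.6, 112.2], 5593), (0.59, [151.9, 37.5], 8163), (0.56, [321.0, 239.5], 2862), (0.37, [58.6, 230.8], 8997)]
```

View pics/g3.png

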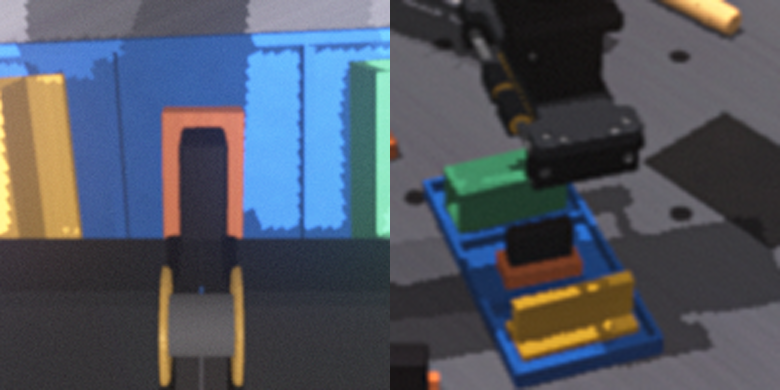

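```bash
python3 - <<'E'
import cv2,numpy as np
g=cv2.imread('pics/w1.png').max(2)
for r in range(240,300,4): print(r,' '.join('%3d'%v for v in g[r,232:412:5]))
# projection model: camera 200.5 up, 68.5 in front (tool x), optic tilted 14.73 deg
th=np.radians(14.728)
def pr(xf,y,h): # xf mm toward camera, y, h above TCP
    d=200.5-h; o=68.5-xf; Z=d*np.cos(th)+o*np.sin(th); v=o*np.cos(th)-d*np.sin(th)
    return 317.8+340.2*y/Z, v*340.2/Z
for h in (0,20,40,60):
    print(h,[np.round(pr(x,18.9,h),0) for x in(-9.5,9.5)],np.round(pr(9.5,33.9,h)))
from cell import viewer;k=viewer.get_calibration('wrist');print(k['cx'],k['cy'])
E
```

```text
240 251 148 252 202 233 218 207 150 231 246 239 201 205 212 205 210 249 141 112 113 255 255 254 254 254 235 254 254 250 107 238 247 247 242 233 232
244 246 145 252 203 220 244 245 177 199 246 246 200 203 211 203 207 208 148 138 128 252 254 254 254 254 242 254 254 246 102 248 245 247 246 246 246
248 229 156 252 205 171 245 244 195 175 246 247 200 202 211 205 208 208 251 254 254 254 254 254 254 254 238 254 254 245 105 246 246 246 246 246 247
252 211 196 252 227 192 245 245 219 159 246 247 204 206 210 206 206 207 250 254 254 254 254 254 254 254 243 254 254 244 116 245 246 245 244 246 246
256 190 165 252 251 196 244 244 233 149 197 176 202 207 208 198 208 206 249 254 241 231 238 235 197 241 208 248 221 196 132 227 211 245 245 245 247
260 175 175 239 240 152 144 245 242 116 128 120 117 118 185 120 126 128 142 190 181 169 173 180 185 213 255 254 254 255 211 166 212 245 244 246 248
264 122 192 163 170 176 188 244 244 193 192 196 198 201 190 186 191 187 179 170 160 153 154 143 141 135 133 132 129 128 132 141 194 192 190 194 196
268 117 137 132 127 126 123 122 115 117 118 117 120 121 120 123 
[... 688 characters left out ...]
118 119 117 112  44  44  46  50  49 117 118 116 115 119 123 122 124 124 119 121 122 122 191 188  66  64  65  58  58 144 186 187 193 187
292 147  97 114 115 112  43  45  46  52  52  51 118 115 122 118 119 117 122 121 121 119 124 118 122 188 183  61  59  62  62  58  55 180 188 194 181
296 148 141 113 117  54  42  41  50  49  51  50 117 118 119 120 115 118 121 117 120 121 124 121 120 189 187  59  57  57  58  53  49  53 183 185 175
0 [array([348.,  39.]), array([349.,  10.])] [373.  10.]
20 [array([351.,  52.]), array([352.,  20.])] [379.  20.]
40 [array([355.,  67.]), array([356.,  32.])] [386.  32.]
60 [array([359.,  87.]), array([360.,  48.])] [394.  48.]
322.80708735683925 240.14883117618257
```

The wrist image shows the real fingertips about 40 mm short of the reported TCP, judging by the pad gap and the tip row (271, against 250 expected). That means the fingers closed above the handle. I'll open and descend by that much more.

Call:
apply_moves(moves=[[0, 0, 0, 0, 0, 0, 0.44], [0, 0, 0, 0, 0, 0, 0.44], [0, 0, 0, 0, 0, 0, 0.44], [0, 0, 0, 0, 0, 0, 0.44], [0, 0, 0, 0, 0, 0, 0.44]])

```text
time_s: 6.8
tool_pos: [0.4477, -0.2049, 0.0524]
tool_rot: [180.0, -0.0, 156.5]
force: [0.3, -0.2, -0.5]
grip_width: 0.0325
grasp_force: 0.0
```

Call:
apply_moves(moves=[[0, 0, 0.1, 0, 0, 0, 0.44], [0, 0, 0.2, 0, 0, 0, 0.44], [0, 0, 0.26, 0, 0, 0, 0.44], [0, 0, 0.3, 0, 0, 0, 0.44], [0, 0, 0.34, 0, 0, 0, 0.44], [0, 0, 0.34, 0, 0, 0, 0.44]])

```text
time_s: 7.4
tool_pos: [0.4472, -0.2048, -0.0162]
tool_rot: [-180.0, -0.1, 156.5]
force: [0.2, -0.0, -0.1]
grip_width: 0.038
grasp_force: 0.0
```

Call:
apply_moves(moves=[[0, 0, 0, 0, 0, 0, 0], [0, 0, 0, 0, 0, 0, 0], [0, 0, 0, 0, 0, 0, 0], [0, 0, 0, 0, 0, 0, 0], [0, 0, 0, 0, 0, 0, 0]], grip_force=30)

```text
time_s: 7.9
tool_pos: [0.4482, -0.2048, -0.0151]
tool_rot: [180.0, 0.0, 156.5]
force: [0.4, 0.6, 2.4]
grip_width: 0.0154
grasp_force: 30.0
```

Call:
apply_moves(moves=[[0, 0, -0.1, 0, 0, 0, 0], [0, 0, -0.25, 0, 0, 0, 0], [0, 0, -0.4, 0, 0, 0, 0], [-0.15, 0.05, -0.4, 0, 0, 0, 0], [-0.35, 0.1, -0.4, 0, 0, 0, 0], [-0.55, 0.17, -0.4, 0, 0, 0, 0], [-0.75, 0.23, -0.4, 0, 0, 0, 0], [-0.9, 0.27, -0.4, 0, 0, 0, 0], [-0.99, 0.3, -0.4, 0, 0, 0, 0], [-0.99, 0.3, -0.25, 0, 0, 0, 0], [-0.99, 0.3, -0.12, 0, 0, 0, 0], [-0.99, 0.3, -0.06, 0, 0, 0, 0], [-0.99, 0.3, -0.03, 0, 0, 0, 0], [-0.99, 0.3, -0.03, 0, 0, 0, 0]])

```text
time_s: 9.3
tool_pos: [0.6528, -0.2286, -0.01]
tool_rot: [-180.0, -0.1, 156.5]
force: [-0.5, 0.5, -0.9]
grip_width: 0.0159
grasp_force: 30.0
```

```bash
python3 - <<'E'
from h import *
o=env.get_obs();print(o['tool_pos'],o['force'],o['grip_width'])
t=viewer.read_camera('top');s=viewer.read_camera('side')
c=cv2.resize(t[150:260,330:450],(400,366));d=cv2.resize(s[230:350,340:470],(400,366))
cv2.imwrite('pics/m1.png',np.hstack([c,d])[:,:,::-1])
E
```

```text
[ 0.65281556 -0.2286276  -0.00999239] [-0.4930574   0.47197546 -0.86902869] 0.015938051399455363
```

View pics/m1.png

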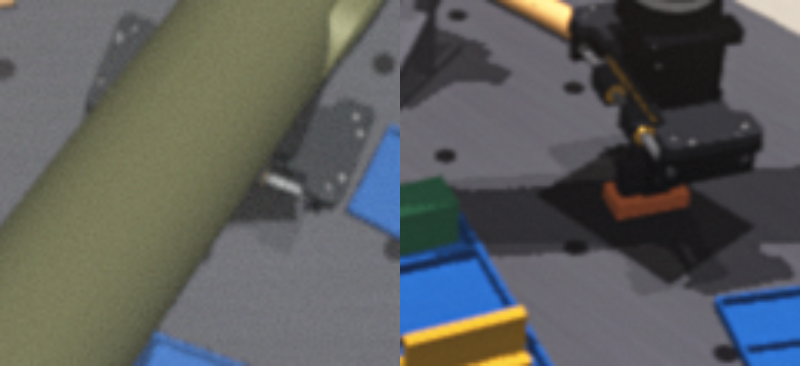

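The block hangs a few mm over the middle of the mat (right half, about (650,195)), so I lower it gently.

Call:
apply_moves(moves=[[0, 0, 0.015, 0, 0, 0, 0], [0, 0, 0.022, 0, 0, 0, 0], [0, 0, 0.027, 0, 0, 0, 0], [0, 0, 0.03, 0, 0, 0, 0], [0, 0, 0.03, 0, 0, 0, 0]])

```text
time_s: 9.9
tool_pos: [0.6532, -0.2287, -0.0156]
tool_rot: [180.0, -0.0, 156.5]
force: [-0.1, -0.1, -2.2]
grip_width: 0.0158
grasp_force: 30.0
```

Call:
apply_moves(moves=[[0, 0, 0.004, 0, 0, 0, 0], [0, 0, 0.004, 0, 0, 0, 0]])

```text
time_s: 10.1
tool_pos: [0.6534, -0.2288, -0.016]
tool_rot: [180.0, 0.0, 156.5]
force: [-0.8, 0.8, -0.4]
grip_width: 0.016
grasp_force: 30.0
```

Call:
apply_moves(moves=[[0, 0, 0.004, 0, 0, 0, 0], [0, 0, 0.004, 0, 0, 0, 0]])

```text
time_s: 10.3
tool_pos: [0.6534, -0.2288, -0.0161]
tool_rot: [180.0, 0.0, 156.5]
force: [-2.7, 1.2, 3.9]
grip_width: 0.0158
grasp_force: 30.0
```

Call:
apply_moves(moves=[[0, 0, 0, 0, 0, 0, 0.35], [0, 0, 0, 0, 0, 0, 0.35], [0, 0, 0, 0, 0, 0, 0.35], [0, 0, 0, 0, 0, 0, 0.35], [0, 0, -0.1, 0, 0, 0, 0.4], [0, 0, -0.3, 0, 0, 0, 0.5], [0, 0, -0.55, 0, 0, 0, 0.6], [0, 0, -0.8, 0, 0, 0, 0.64], [0, 0, -1, 0, 0, 0, 0.64], [0, 0, -1, 0, 0, 0, 0.64]])

```text
time_s: 11.3
tool_pos: [0.6564, -0.231, 0.1904]
tool_rot: [179.9, 0.7, 156.5]
force: [-0.0, -0.5, 0.1]
grip_width: 0.0548
grasp_force: 0.0
```

```bash
python3 - <<'E'
from h import *
yr=17.15; u=np.array([np.cos(np.radians(yr)),np.sin(np.radians(yr)),0]); v=np.array([-u[1],u[0],0]); O=np.array([.598,.145,0])
S=np.cos(np.radians(35))*u+np.sin(np.radians(35))*np.array([0,0,1]); n=-np.sin(np.radians(35))*u+np.cos(np.radians(35))*np.array([0,0,1])
base=O+np.array([0,0,.075])-.08*v
# check: project bracket model on first side/top pictures, fit slide s along slope with the network location
k=cam('top');ks=cam('side')
for s in(-.03,0,.03): print(s,proj(k,base+s*S+.02*n).round(),proj(ks,base+s*S+.02*n).round())
from cell import masks_of
viewer.read_camera('top')
for m in masks_of('top','new_channel')[:2]: 
    yy,xx=np.nonzero(m['pixels']);print(m['conf'],m['location'],xx.min(),xx.max(),yy.min(),yy.max())
viewer.read_camera('side')
for m in masks_of('side','new_channel')[:3]: 
    yy,xx=np.nonzero(m['pixels']);print(m['conf'],m['location'],xx.min(),xx.max(),yy.min(),yy.max())
cs=[base+s*S+a*v+b*n for s in(-.045,.045) for a in (-.018,.018) for b in (0,.04)]
print(proj(k,cs).round(),proj(ks,cs).round())
T=base-.25*n*-1; print('pre TCP', T.round(3)); go(T,toolR(180+yr,35))
E
```

```text
-0.03 [[277. 218.]] [[324. 234.]]
0 [[274. 207.]] [[329. 224.]]
0.03 [[270. 195.]] [[334. 214.]]
0.77 [271.2, 208.1] 262 286 191 228
0.64 [326.7, 222.7] 313 342 206 241
[[285. 218.]
 [287. 224.]
 [271. 223.]
 [273. 229.]
 [275. 185.]
 [276. 190.]
 [260. 189.]
 [261. 194.]] [[329. 244.]
 [325. 237.]
 [318. 240.]
 [313. 233.]
 [344. 215.]
 [340. 208.]
 [333. 211.]
 [328. 204.]]
pre TCP [0.485 0.026 0.28 ]
shift [ 1.278  0.832 -0.49 ] turn [-0.144 -0.391 -0.458] rows>= 6.4
```

Call:
apply_moves(moves=[[0.2, 0.1, -0.2, -0.024, -0.065, -0.076, 0.64], [0.4, 0.18, -0.4, -0.048, -0.13, -0.152, 0.64], [0.6, 0.25, -0.4, -0.072, -0.195, -0.228, 0.64], [0.8, 0.33, -0.4, -0.096, -0.26, -0.304, 0.64], [0.9, 0.37, -0.4, -0.12, -0.325, -0.38, 0.64], [0.9, 0.37, -0.4, -0.144, -0.391, -0.458, 0.64], [0.9, 0.37, -0.4, -0.144, -0.391, -0.458, 0.64], [0.9, 0.37, -0.4, -0.144, -0.391, -0.458, 0.64], [0.9, 0.37, -0.4, -0.144, -0.391, -0.458, 0.64]])

```text
time_s: 12.4
tool_pos: [0.5272, -0.0937, 0.2658]
tool_rot: [175.5, 27.7, -172.4]
force: [-1.0, 0.2, 0.6]
grip_width: 0.0555
grasp_force: 0.0
```

```bash
python3 - <<'E'
from h import *
go([.539,.043,.198],toolR(197.15,35)); print(env.get_obs()['qpos'].round(0))
E
```

```text
shift [0.026 0.639 0.42 ] turn [-0.006 -0.08  -0.098] rows>= 3.1
[ 21. -16.  -1. 115. -19.  60. 125.]
```

Call:
apply_moves(moves=[[0.02, 0.2, 0.17, 0, -0.02, -0.025, 0.64], [0.02, 0.4, 0.37, 0, -0.04, -0.05, 0.64], [0.02, 0.55, 0.55, 0, -0.06, -0.075, 0.64], [0.02, 0.64, 0.67, 0, -0.08, -0.098, 0.64], [0.02, 0.64, 0.67, 0, -0.08, -0.098, 0.64], [0.02, 0.64, 0.67, 0, -0.08, -0.098, 0.64]])

```text
time_s: 13.0
tool_pos: [0.5625, 0.0491, 0.154]
tool_rot: [-179.5, 34.8, -163.0]
force: [-0.6, -0.2, 0.8]
grip_width: 0.056
grasp_force: 0.0
```

```bash
python3 - <<'E'
from h import *
yr=17.15; u=np.array([np.cos(np.radians(yr)),np.sin(np.radians(yr)),0]); v=np.array([-u[1],u[0],0]); O=np.array([.598,.145,0])
z=np.array([0,0,1]);c,s_=np.cos(np.radians(35)),np.sin(np.radians(35));S=c*u+s_*z; n=-s_*u+c*z
base=O+.075*z-.08*v
o=env.get_obs();print(o['tool_pos'],o['tool_rot'],o['qpos'].round(0))
k=cam('wrist'); im=viewer.read_camera('wrist').copy(); cv2.imwrite('pics/raw_w2.png',im[:,:,::-1])
for m in masks_of('wrist','new_channel')[:2]: yy,xx=np.nonzero(m['pixels']);print(m['conf'],m['location'],xx.min(),xx.max(),yy.min(),yy.max())
for a in (-.018,.018):
  for b in (0,.04):
    p=proj(k,[base+t*S+a*v+b*n for t in(-.045,.045)]).round().astype(int); print(a,b,p.tolist()); cv2.line(im,tuple(map(int,p[0])),tuple(map(int,p[1])),(255,0,255),1)
cv2.imwrite('pics/w2.png',im[:,:,::-1])
go(base-.021*n,toolR(180+yr,35))
E
```

```text
[0.56248749 0.04905803 0.15399331] [-179.5280266    34.75670769 -163.00895757] [ 15. -16. -14. 130. -24.  34. 123.]
0.61 [325.1, 237.1] 303 349 188 300
-0.018 0 [[305, 185], [306, 281]]
-0.018 0.04 [[301, 190], [303, 299]]
0.018 0 [[346, 185], [344, 281]]
0.018 0.04 [[349, 190], [347, 299]]
shift [-0.014  0.023  0.614] turn [-0.008 -0.    -0.002] rows>= 2.5
```

View pics/w2.png

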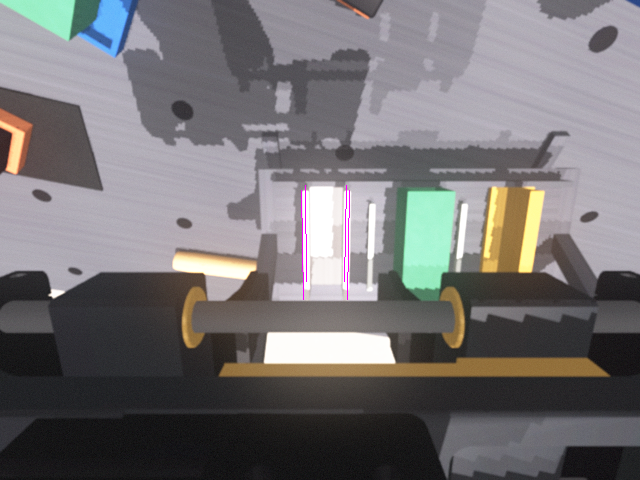

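The projected channel edges (magenta, columns 301–349, rows 185–299) coincide with the silver channel in its bay, and the mask agrees. I'm reaching in square to the slope.

Call:
apply_moves(moves=[[-0.014, 0.023, 0.15, -0.008, 0, 0, 0.64], [-0.014, 0.023, 0.3, -0.008, 0, 0, 0.64], [-0.014, 0.023, 0.42, -0.008, 0, 0, 0.64], [-0.014, 0.023, 0.5, -0.008, 0, 0, 0.64], [-0.014, 0.023, 0.56, -0.008, 0, 0, 0.64], [-0.014, 0.023, 0.59, -0.008, 0, 0, 0.64], [-0.014, 0.023, 0.61, -0.008, 0, 0, 0.64], [-0.014, 0.023, 0.61, -0.008, 0, 0, 0.64]])

```text
time_s: 13.9
tool_pos: [0.6324, 0.0726, 0.0581]
tool_rot: [179.9, 35.0, -163.1]
force: [-0.7, -0.5, -0.1]
grip_width: 0.0558
grasp_force: 0.0
```

Call:
apply_moves(moves=[[0, 0, 0, 0, 0, 0, 0.2], [0, 0, 0, 0, 0, 0, 0.2], [0, 0, 0, 0, 0, 0, 0.2], [0, 0, 0, 0, 0, 0, 0.2], [0, 0, 0, 0, 0, 0, 0.2], [0, 0, 0, 0, 0, 0, 0.2]], grip_force=30)

```text
time_s: 14.5
tool_pos: [0.632, 0.073, 0.0583]
tool_rot: [179.9, 35.0, -163.0]
force: [-5.4, -1.9, 6.3]
grip_width: 0.0357
grasp_force: 30.0
```

Call:
apply_moves(moves=[[0, 0, -0.03, 0, 0, 0, 0.2], [0, 0, -0.1, 0, 0, 0, 0.2], [0, 0, -0.25, 0, 0, 0, 0.2], [0, 0, -0.42, 0, 0, 0, 0.2], [0, 0, -0.55, 0, 0, 0, 0.2], [0, 0, -0.55, 0, 0, 0, 0.2]])

```text
time_s: 15.1
tool_pos: [0.5717, 0.0537, 0.1507]
tool_rot: [-180.0, 35.2, -163.0]
force: [1.3, -0.8, -2.4]
grip_width: 0.0359
grasp_force: 30.0
```

```bash
python3 - <<'E'
from h import *
yr=17.15; u=np.array([np.cos(np.radians(yr)),np.sin(np.radians(yr)),0]); v=np.array([-u[1],u[0],0]); O=np.array([.598,.145,0])
z=np.array([0,0,1]);c,s_=np.cos(np.radians(35)),np.sin(np.radians(35));S=c*u+s_*z; n=-s_*u+c*z
base=O+.075*z-.08*v
d=np.array([.632,.073,.0583])-base; print('TCP-bracket S,v,n',(d@S).round(4),(d@v).round(4),(d@n).round(4))
go([.52,-.07,.19],toolR(180)); go([.45,-.2,.10],toolR(158.7))
E
```

```text
TCP-bracket S,v,n -0.0004 0.0012 -0.0201
shift [ 0.237 -0.516 -0.407] turn [0.061 0.406 0.192] rows>= 4.5
shift [ 0.926 -1.035 -0.341] turn [0.137 0.394 0.432] rows>= 6.0
```

Call:
apply_moves(moves=[[0.08, -0.17, -0.2, 0, 0.02, 0, 0.2], [0.16, -0.34, -0.35, 0.01, 0.08, 0.03, 0.2], [0.237, -0.516, -0.407, 0.02, 0.16, 0.07, 0.2], [0.237, -0.516, -0.407, 0.03, 0.24, 0.11, 0.2], [0.237, -0.516, -0.407, 0.045, 0.32, 0.15, 0.2], [0.237, -0.516, -0.407, 0.061, 0.406, 0.192, 0.2], [0.237, -0.516, -0.407, 0.061, 0.406, 0.192, 0.2], [0.237, -0.516, -0.407, 0.061, 0.406, 0.192, 0.2]])

```text
time_s: 15.9
tool_pos: [0.5202, -0.0684, 0.1845]
tool_rot: [179.8, -0.4, -179.8]
force: [-0.2, -0.3, -2.5]
grip_width: 0.0355
grasp_force: 30.0
```

```bash
python3 - <<'E'
from h import *
go([.45,-.2,.10],toolR(158.7)); o=env.get_obs(); print(o['qpos'].round(0),o['tool_rot'])
E
```

```text
shift [ 0.349 -0.658  0.423] turn [ 0.001 -0.005  0.25 ] rows>= 3.4
[ 21.   4. -17. 100.   1.  76.  94.] [ 179.83666273   -0.42990239 -179.84808525]
```

Call:
apply_moves(moves=[[0.09, -0.17, 0.05, 0, 0, 0.06, 0.2], [0.18, -0.34, 0.15, 0, 0, 0.12, 0.2], [0.27, -0.5, 0.25, 0, 0, 0.19, 0.2], [0.33, -0.62, 0.36, 0, -0.003, 0.23, 0.2], [0.349, -0.658, 0.423, 0, -0.004, 0.25, 0.2], [0.349, -0.658, 0.423, 0, -0.004, 0.25, 0.2], [0.349, -0.658, 0.423, 0, -0.004, 0.25, 0.2]])

```text
time_s: 16.6
tool_pos: [0.4509, -0.1997, 0.1036]
tool_rot: [179.9, 0.2, 158.7]
force: [1.4, -0.3, -2.5]
grip_width: 0.0358
grasp_force: 30.0
```

```bash
python3 - <<'E'
from h import *
o=env.get_obs();print(o['tool_pos'],o['tool_rot'])
k=cam('wrist'); im=viewer.read_camera('wrist').copy()
for m in masks_of('wrist','kit')[:1]: print('kit',m['conf'],rect(k,m['pixels'],.016))
R=Ro.from_euler('xyz',o['tool_rot'],degrees=True)
ky=np.radians(-21.3);kx=np.array([np.cos(ky),np.sin(ky),0]);kv=np.array([-kx[1],kx[0],0])
def poly(P,c): cv2.polylines(im,[proj(k,P).round().astype(np.int32)],True,c,1)
q=[(-1,-1),(-1,1),(1,1),(1,-1)]
poly([np.array([.4502,-.2,.016])+a*.056*kx+b*.11*kv for a,b in q],(255,0,255))
poly([np.array([.4502,-.2,.016])+a*.052*kx+b*.034*kv for a,b in q],(255,255,0))
# bracket bottom and top outlines by tool frame: origin at +z tool -20mm
for h in(0,.04): poly([o['tool_pos']+R.apply([a*.045,b*.018,-.0201-h]) for a,b in q],(0,255,0))
cv2.imwrite('pics/w3.png',im[60:360,160:480][:,:,::-1])
cv2.imwrite('pics/w3.png',cv2.resize(im[60:360,160:480],None,fx=2,fy=2)[:,:,::-1])
E
```

```text
[ 0.4508933  -0.19972271  0.10359374] [179.92935496   0.2078685  158.65157857]
kit 0.94 (array([ 0.4491, -0.1993], dtype=float32), [0.1095, 0.2206], 68.58)
```

View pics/w3.png

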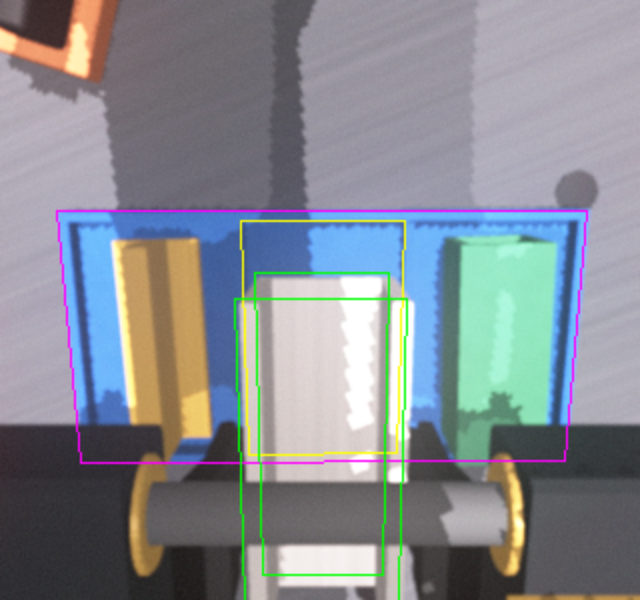

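Call:
apply_moves(moves=[[0.01, -0.005, 0.15, 0, 0, 0, 0.2], [0.01, -0.005, 0.3, 0, 0, 0, 0.2], [0.01, -0.005, 0.42, 0, 0, 0, 0.2], [0.01, -0.005, 0.5, 0, 0, 0, 0.2], [0.01, -0.005, 0.55, 0, 0, 0, 0.2], [0.01, -0.005, 0.575, 0, 0, 0, 0.2], [0.01, -0.005, 0.575, 0, 0, 0, 0.2]])

```text
time_s: 17.4
tool_pos: [0.4488, -0.2008, -0.012]
tool_rot: [180.0, 0.1, 158.6]
force: [0.6, -0.4, -1.7]
grip_width: 0.0359
grasp_force: 30.0
```

Call:
apply_moves(moves=[[0, 0, 0.008, 0, 0, 0, 0.2], [0, 0, 0.012, 0, 0, 0, 0.2], [0, 0, 0.012, 0, 0, 0, 0.2]])

```text
time_s: 17.7
tool_pos: [0.4486, -0.2014, -0.0141]
tool_rot: [180.0, 0.2, 158.5]
force: [0.0, 0.6, -2.2]
grip_width: 0.0358
grasp_force: 30.0
```

Call:
apply_moves(moves=[[0, 0, 0.005, 0, 0, 0, 0.2], [0, 0, 0.005, 0, 0, 0, 0.2]])

```text
time_s: 17.9
tool_pos: [0.4482, -0.2012, -0.0155]
tool_rot: [180.0, 0.1, 158.5]
force: [0.1, -0.2, -2.5]
grip_width: 0.0359
grasp_force: 30.0
```

Call:
apply_moves(moves=[[0, 0, 0.005, 0, 0, 0, 0.2], [0, 0, 0.005, 0, 0, 0, 0.2]])

```text
time_s: 18.1
tool_pos: [0.4483, -0.2012, -0.0165]
tool_rot: [180.0, 0.1, 158.5]
force: [-0.1, 0.2, -1.2]
grip_width: 0.0359
grasp_force: 30.0
```

Call:
apply_moves(moves=[[0, 0, 0.005, 0, 0, 0, 0.2], [0, 0, 0.005, 0, 0, 0, 0.2]])

```text
time_s: 18.3
tool_pos: [0.4484, -0.2013, -0.0166]
tool_rot: [180.0, 0.1, 158.5]
force: [-2.7, 0.6, 6.5]
grip_width: 0.0356
grasp_force: 30.0
```

Contact on the floor at 6.5 N. I release, then lift.

Call:
apply_moves(moves=[[0, 0, -0.003, 0, 0, 0, 0.5], [0, 0, -0.003, 0, 0, 0, 0.5], [0, 0, -0.003, 0, 0, 0, 0.5], [0, 0, -0.003, 0, 0, 0, 0.5], [0, 0, -0.05, 0, 0, 0, 0.5], [0, 0, -0.15, 0, 0, 0, 0.5], [0, 0, -0.3, 0, 0, 0, 0.5], [0, 0, -0.5, 0, 0, 0, 0.5], [0, 0, -0.75, 0, 0, 0, 0.5], [0, 0, -0.95, 0, 0, 0, 0.5], [0, 0, -0.95, 0, 0, 0, 0.5]])

```text
time_s: 19.4
tool_pos: [0.4518, -0.2027, 0.1797]
tool_rot: [-180.0, 0.8, 158.5]
force: [0.3, 0.7, 0.2]
grip_width: 0.0436
grasp_force: 0.0
```

```bash
python3 - <<'E'
from h import *
k=cam('wrist'); im=viewer.read_camera('wrist')
for m in masks_of('wrist','new_channel')[:2]: print('ch',m['conf'],m['location'],rect(k,m['pixels'],.044))
for m in masks_of('wrist','kit')[:1]: print('kit',rect(k,m['pixels'],.016))
s=viewer.read_camera('side')
w=cv2.resize(im[120:300,180:460],(440,283));c=cv2.resize(s[220:380,280:480],(354,283))
cv2.imwrite('pics/end.png',np.hstack([w,c])[:,:,::-1]); o=env.get_obs();print(o['time_s'],o['force'],o['tool_pos'])
E
```

```text
ch 0.66 [322.4, 209.0] (array([ 0.448 , -0.2006], dtype=float32), [0.0372, 0.0937], -21.76)
kit (array([ 0.4497, -0.2   ], dtype=float32), [0.1137, 0.2213], 68.81)
19.6 [-0.39196874 -0.27347697 -0.11042635] [ 0.44695407 -0.20074063  0.1714471 ]
```

View pics/end.png

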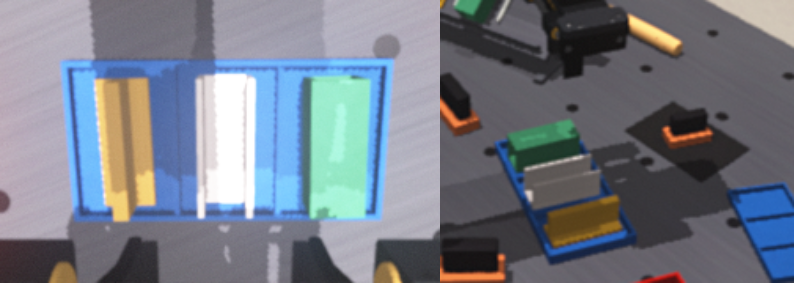

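The channel sits flat and in line in the middle compartment (left half, about (225,145)). The block stands on the mat (right half, about (688,130)), and the gripper is clear of both. I'm handing in.

```bash
python3 -c "
from cell import env
print(env.sign_off())"
```

```text
the job is handed in; nothing more can be done
None
```

The job is handed in at about 19.6 s: the copper block stands on the black mat, and the good silver channel sits base down, flat and in line in the kit tray's middle compartment; nothing else was moved.

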